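# Draw the filter plate from the air sampler and hold it over the tray

## Robot

A 6-joint arm with a two-finger parallel gripper is mounted at the origin on the work surface; the furniture and walls round the work are solid. World frame = base frame: x ahead of the robot, y to its left, z up, the work surface at z = 0. Lengths are in m, angles in rad, forces in N, time in s.
With the tool pointing down it reaches from about 0.35 to 0.8 m from the base axis. Payload 7.3 kg.
Tool frame: the origin (TCP) lies at the very end of the fingers, on their centre line; the grasp point (between the pads) lies 19 mm behind it; z points along the fingers, y is the direction in which the jaws open and shut (so a half turn about z gives the same grasp; the last joint's range is limited). The gripper opens to 85 mm and grips with 20 to 120 N. Pads are 22 mm wide; open, the fingers measure 114 mm over their backs; the gripper's body (76 mm by 85 mm) begins 54 mm behind the grasp point. The pads swing forward as they close: fully open they stand 13 mm farther back than shut.
Start: joints at [-1.324, 0.342, 1.524, -0, 1.275, -0.146], TCP at [0.201, -0.485, 0.191] pointing down, gripper open.
Joint ranges: [-2.53, 2.53], [-0.77, 2.02], [0.04, 2.7], [-1, 4.14], [0.28, 2.66], [-3.11, 3.11]. Speed limits (rad/s): [2.57, 2.57, 3.14, 3.14, 3.14, 3.14].

## Interface

Orientations are given as a unit quaternion [x, y, z, w].
In Python, from rig import state, grab_frame, hand_in, spot_in, landmark_of gives the robot as it stands.
- The arm moves only by the tool play_rows, never from a script. Its argument "motion" is a list that holds one entry, the list of rows, each a list of 7 numbers: the shift along the tool's x, y, z in m, then the turn, a rotation vector about the tool's x, y, z in degrees, then the finger opening in m, from 0 to 0.0854. A call has 1 to 12 rows; each row is the pose to reach, as a shift and turn from the pose commanded when the call began, along the tool's axes at that moment; what a row does not reach only later rows make up. A row lasts 1/10 s, in which the tool goes at most 50 mm and 8.59 degrees, less where a joint would pass 70% of its speed; a pose out of reach is approached as far as the arm can. A call with a gripper value outside its range is refused whole. The fingers move at their own pace and stop on an object; "grip_force" is the grip in N (left out, the last holds). Time passes only in rows, so rows that repeat a pose let the fingers close. It gives the time, the measured TCP pose, the force and the opening at its end, in the units of the state.
- state(): the state, without advancing time (a new reading comes with each control period).
- grab_frame(name): name is "scene" or "top"; returns a dict with "img" (384x512x3 uint8, red, green, blue), "z_map" (384x512 float32, m along the optical axis (not along the pixel's ray), 0 where there is no reading), "intrinsics" (3x3 intrinsics, pixels), "T" (4x4, takes a point from camera to world coordinates). Camera axes: x right, y up, looking along -z (the intrinsics and any distortion apply to the point x, -y, -z); pixel columns grow to the right and rows downward; lengths in m; the calibration is good to about 2 mm. A picture is of the moment at which its call begins.
- hand_in(): hands the job in, once; it reports no verdict.
Trained networks look in a picture, given as the dict that the camera call returned (one of the last four; its "shot" number tells which), for a name from the list of things; names that differ only in an ending like _2 or _b are one class to them, and where a whole thing is asked for, a point or a joint stands for the part that bears it (a point fixed in the world has none). Each returns a list of dicts, best first, with "confidence" (0 to 1); they miss things now and then, are a little off and sometimes report something else, mostly with a low value. They report only what shows in the picture. A call takes as long as a camera call.
- spot_in(label, picture): "rect" ([left, top, right, bottom] in pixels, round what is visible of it).
- landmark_of(label, picture): "uv" ([column, row] in pixels: a listed point, or the origin of a listed thing).
The state is a dict: "time": time; "joints": joint angles; "qd": joint speeds; "joint_torque": joint torques, N m; "tool_pos": TCP position; "ee_rot": TCP orientation; "force": force on the tool from outside, world axes, zero at the start; "wrist_torque": the same for the moment, N m; "gripper_width": finger opening in m.
Only numpy, scipy, OpenCV 4.12 (cv2) and the standard library are available. Lean on these libraries where they do the work, as an engineer would, in place of code of your own. Each camera call takes 0.05 s, during which the arm holds its last target.

## Task

Filter check on the little white air sampler: first press its inlet cap down until it sits fully home, then lift the cover flap by its handle until it stands upright by itself, and draw the filter plate hidden beneath straight up out of its guides. Present it for inspection: finish while still holding the plate still and upright, tab at the top, over the middle of the steel tray, its width in line with the tray's long side and its lower edge 10 to 20 cm above the worktop. Leave the cap home and the flap open, and do not shift the tray or anything else on the bench.

Things in the scene. Friction and masses are not known exactly. Their poses are not given: they have to be found in the camera images.
- unit: White air sampler, 120 (x) x 185 (y) x 100 mm high, fixed; stands left or right of the tray. Origin: centre of its underside; x points from its front to its back (hinge side), y to its left. Open-topped filter bay under the flap: centre line y = +32.5 mm, inside 108 mm square (x -54..54), floor at z = 6, walls up to z = 100 mm. Capped inlet at x = 0, y = -60 mm.
- cap (a joint): Travel of the inlet cap in m: 0 = 8 mm proud, 0.008 = fully home. It starts between 0 and 0.003, slides straight down against about 4 N of friction and stays where it is left.
- cap_top (a point): Centre of the flat top of the black round inlet cap (36 mm diameter, 14 mm high). At 0.122 m above the worktop when the joint reads 0, 0.114 m when home.
- flap (a joint): Angle of the cover flap in rad: 0 = shut (level), 1.57 = standing upright, 1.9 = stop, leaning back. It starts between 0 and 0.12, turns with light friction (about 0.08 N m) and stays at any angle. Open means more than 1.3.
- flap_hinge (a point): Middle of the flap's hinge line, at the unit's (58, 32.5, 100) mm; the line runs along the unit's y. The flap is a white plate 118 mm long, 120 mm wide, 4 mm thick, reaching from the hinge to the unit's front; opening swings its front edge up and back (towards the unit's +x).
- flap_handle (a point): Middle of the flap's handle: a grey round bar, 12 mm diameter, 34 mm long along the unit's y, on one stalk 12 mm wide. Shut, it lies 103 mm in front of the hinge line and 30 mm above it (26 mm above the flap's upper face). Gripped on its two ends from above (fingers closing along the unit's y) it pivots between the fingers as the flap swings.
- filter: Grey framed, white pleated plate, 8 (x) x 104 (y) x 62 mm high; tab on the middle of its top edge: 8 x 28 mm (y), z = 62 to 89 mm. 60 g, loose. Origin: middle of its lower edge, z towards the tab. Starts upright on the bay floor at the unit's (-15, 32.5, 6) mm, axes as the unit's, side edges in upright guides (2 mm play, up to unit z = 70 mm). Pull straight up to clear the walls (z = 100 mm).
- filter_tab (a point): Point on the filter plate's tab, 78 mm above the plate's lower edge, on its middle line; a good place to grip (28 mm across along y, or 8 mm across along x).
- tray: Plain steel open tray, 110 (x) x 170 (y, long side) x 25 mm high, walls 3 mm, loose, 0.7 kg, empty. Origin: centre of its underside.
- beaker: Glass beaker, 53 mm diameter, 67 mm high, loose bystander; origin: centre of its underside.
- reagent: Brown reagent bottle, 45 mm diameter, 78 mm high, loose bystander; origin: centre of its underside.

How it is judged:
By the outcome, as a careful person would: the job done as asked, in the order asked, and still so for the second after the job is handed in, while the arm keeps its last pose, push and grip.
It also fails if it takes over 53 s, if anything falls off the work surface, if the arm or the gripper's body presses on something with over 40 N, if the wrist force passes 120 N, or if a joint passes its speed limit or range.

## Working session

There is one attempt and no reset: what is moved stays moved. The work goes in short steps, Python scripts to look and compute and a tool call to move; the robot and the scene stay as the last step left them, time stands still between calls to the robot, and variables do not carry over. Pictures are saved under pics/ and viewed, and the job is handed in when it is done.

Besides the shell and the picture viewer there is one more tool, called after "Call:" by a JSON object that holds its "api" and its "payload", one argument or row to a line. play_rows: Moves the arm, as the interface text tells. Its arguments: {"type":"object","properties":{"motion":{"type":"array"},"grip_force":{"type":"number"}},"required":["motion"]}

```bash
mkdir -p pics; ls
cat > h.py <<'E'
import numpy as np, cv2
from rig import *
from scipy.spatial.transform import Rotation as R
def world(f,u,v,z=None):
    K=f["intrinsics"];T=f["T"]
    u0,v0=int(round(u)),int(round(v))
    d=f["z_map"][v0,u0] if z is None else z
    p=np.array([(u-K[0,2])/K[0,0]*d,-(v-K[1,2])/K[1,1]*d,-d,1])
    return (T@p)[:3]
def ray(f,u,v,h):
    a=f["T"][:3,3]; b=world(f,u,v,1.0)-a
    return a+b*(h-a[2])/b[2]
def cloud(f):
    K=f["intrinsics"];d=f["z_map"];v,u=np.mgrid[:d.shape[0],:d.shape[1]]
    P=np.stack([(u-K[0,2])/K[0,0]*d,-(v-K[1,2])/K[1,1]*d,-d],-1)
    return P@f["T"][:3,:3].T+f["T"][:3,3]
def save(f,n): cv2.imwrite("pics/"+n,f["img"][:,:,::-1])
E
python3 - <<'E'
from h import *
s=state();print(s)
for c in("scene","top"):
    f=grab_frame(c);save(f,c+"0.png");print(c,f["intrinsics"],f["T"].round(3).tolist())
    for n in["unit","cap_top","flap_hinge","flap_handle","tray","beaker","reagent","filter_tab"]:
        for o in landmark_of(n,f)[:2]:
            u,v=o["uv"];print(n,np.round(o["uv"],1),round(o["confidence"],2),world(f,u,v).round(3))
E
```

```text
pics
{'time': 0.0, 'joints': array([-1.32399387e+00,  3.42699343e-01,  1.52502395e+00,  7.62864844e-06,
        1.27539067e+00, -1.45977163e-01]), 'qd': array([ 0.00083873,  0.00060138, -0.00104234, -0.00031635,  0.00010256,
        0.00107088]), 'joint_torque': array([ 4.03730328e-04, -4.33680546e+01, -2.46014446e+01, -1.34619559e-04,
        7.94532127e-03,  8.25227715e-06]), 'tool_pos': array([ 0.200868  , -0.48455432,  0.19063572]), 'ee_rot': array([ 9.80777357e-01,  1.95128667e-01, -3.46866884e-05, -7.59870903e-04]), 'force': array([-1.09497149, -0.31291782,  0.6738415 ]), 'wrist_torque': array([0.04166143, 0.02795402, 0.02788619]), 'gripper_width': 0.08548203543374118}
scene [[440.5310662    0.         258.04498243]
 [  0.         440.5310662  189.33470905]
 [  0.           0.           1.        ]] [[-0.584, 0.53, -0.615, -0.277], [-0.812, -0.365, 0.456, 0.509], [0.018, 0.765, 0.644, 0.893], [0.0, 0.0, 0.0, 1.0]]
unit [219.9 230.1] 0.59 [0.42  0.111 0.083]
cap_top [232.7 188.1] 0.51 [0.504 0.016 0.12 ]
flap_hinge [195.1 202.4] 0.57 [0.531 0.119 0.1  ]
flap_handle [223.3 206. ] 0.6 [0.439 0.087 0.139]
tray [304.2 183.6] 0.66 [0.198 0.046 0.356]
reagent [177.9 285.2] 0.69 [0.377 0.262 0.014]
top [[481.55332541   0.         257.54037853]
 [  0.         481.55332541 188.89097741]
 [  0.           0.           1.        ]] [[-0.021, 0.992, -0.121, 0.31], [-1.0, -0.023, -0.012, -0.065], [-0.015, 0.121, 0.993, 1.382], [0.0, 0.0, 0.0, 1.0]]
unit [219.2 185.2] 0.57 [0.478 0.052 0.111]
cap_top [236.5 174.3] 0.61 [0.505 0.005 0.121]
flap_hinge [196.1 160.2] 0.65 [ 0.568  0.129 -0.001]
flap_handle [203.8 194.8] 0.71 [0.45 0.09 0.14]
tray [333.7 173.3] 0.71 [ 0.52  -0.27  -0.002]
beaker [280.2 222.9] 0.54 [ 0.379 -0.111  0.008]
reagent [156.1 214.7] 0.77 [0.407 0.232 0.06 ]
```

View pics/scene0.png

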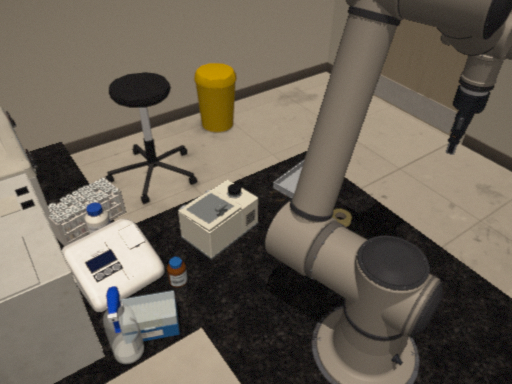

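View pics/top0.png

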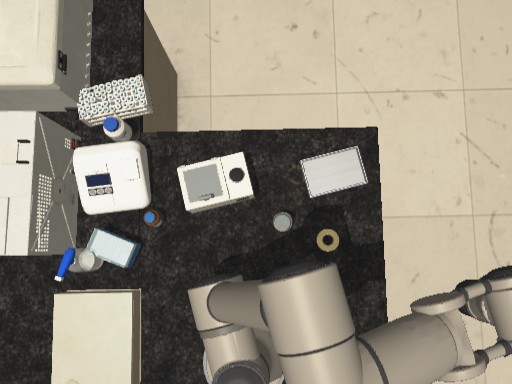

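The scene picture shows the white unit at about (220,218) with the cap at (233,188); the robot hides part of the tray. In the top picture the unit is at (216,182), the cap at (236,174), the handle at (204,195), the tray at (334,172), the beaker at (282,222), a tape roll at (328,240) and the reagent bottle at (152,218).

Run:
```python
from h import *
f=grab_frame("top");P=cloud(f)
cv2.imwrite("pics/top_zoom.png",cv2.resize(f["img"][130:230,130:380,::-1],None,fx=3.2,fy=3.2,interpolation=cv2.INTER_CUBIC))
def rect(m,name):
    m=m.astype(np.uint8);n,l,st,_=cv2.connectedComponentsWithStats(m)
    k=1+np.argmax(st[1:,4]);q=P[l==k]
    r=cv2.minAreaRect((q[:,:2]*1000).astype(np.float32));print(name,len(q),r,cv2.boxPoints(r).round(1).tolist(),q[:,2].mean());return q
reg=np.zeros(P.shape[:2],bool);reg[145:215,172:258]=1
q=rect(reg&(P[...,2]>.085)&(P[...,2]<.13),"unit")
reg2=np.zeros_like(reg);reg2[140:205,295:375]=1
rect(reg2&(P[...,2]>.012)&(P[...,2]<.04),"trayrim")
rect(reg2&(f["img"].min(2)>100),"traycolor")
# cap
c=reg&(P[...,2]>.109)&(f["img"].max(2)<70);q=P[c];print("cap",len(q),q.mean(0),np.median(q[:,2]))
hm=reg&(P[...,2]>.125);q=P[hm];print("high",len(q),q.mean(0),q.max(0),q.min(0))
for y in range(150,216,6): print(y,(P[y,176:258:8,2]*1000).round().astype(int))
for n,u,v in(("beaker",282,222),("reag",152,218)):print(n,world(f,u,v),)
```

```text
unit 3017 ((494.386962890625, 65.89517211914062), (122.59744262695312, 184.44740295410156), 12.683952331542969) [[414.29998779296875, 142.39999389648438], [454.79998779296875, -37.5], [574.4000244140625, -10.600000381469727], [533.9000244140625, 169.3000030517578]] 0.1065743885114749
trayrim 316 ((523.67431640625, -266.7399597167969), (110.86803436279297, 171.3767852783203), 13.013854026794434) [[450.3999938964844, -195.6999969482422], [489.0, -362.70001220703125], [597.0, -337.70001220703125], [558.4000244140625, -170.8000030517578]] 0.022889646264844566
traycolor 2304 ((474.4206848144531, -186.77964782714844), (155.57894897460938, 377.8182067871094), 31.08188247680664) [[310.29998779296875, -65.19999694824219], [505.29998779296875, -388.70001220703125], [638.5999755859375, -308.3999938964844], [443.5, 15.199999809265137]] 0.013047049965248012
cap 147 [ 0.48469131 -0.00100322  0.2502393 ] 0.12203096247700085
high 105 [0.42335959 0.03474828 0.44607141] [0.51829448 0.10484519 1.38213121] [ 0.31027273 -0.06515197  0.12502014]
150 [-1  6 -5  3  3  2  2  1  1  2 -4]
156 [ 0 -3  1 -5  3  3 95 96 97 -1  3]
162 [  0   1   1 108 102 105 104  99 106   2   2]
168 [ -1 105 109  96 107 110  95 121  98   6  -2]
174 [  5 113 109 104 105 106 105 124 126 100   0]
180 [  3 106 111 107 110 112 107  99 102 101   6]
186 [  2 103 108 111 110 112 111 102 102  99   1]
192 [  2 111 109 109 111 112 110 101 102  98   3]
198 [  5 112 111 142 134 111 110 101  67  15  -3]
204 [  1   0 112 110  99  63  19   5  -2   3   2]
210 [-2  0 62 16  0 -1 -4  1 -2  2  3]
beaker [ 0.3818043  -0.11636871  0.0027878 ]
reag [0.39651148 0.23923295 0.07729512]
```

View pics/top_zoom.png

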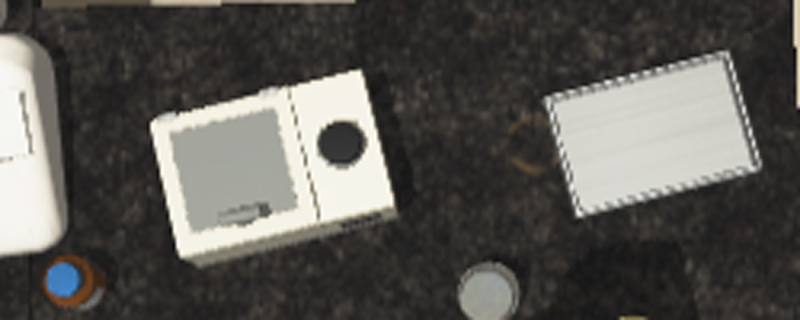

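The zoomed picture shows the flap on the unit's left part with its handle at the front, and the cap to the right. Unit and tray have the same yaw, about 13°. I'll refine the cap and handle positions before moving.

```bash
cat >> h.py <<'E'
def go(p,yaw=None):
    "tool-frame shift to reach world TCP p, tool down, tool-x at yaw deg"
    s=state();r=R.from_quat(s["ee_rot"]);d=r.inv().apply(np.array(p)-s["tool_pos"])
    out=[d.round(4).tolist()]
    if yaw is not None:
        a=np.radians(yaw);M=np.array([[np.cos(a),np.sin(a),0],[np.sin(a),-np.cos(a),0],[0,0,-1]]).T
        out.append((r.inv()*R.from_matrix(M)).as_rotvec(degrees=True).round(2).tolist())
    return out
yaw=np.radians(12.7);ex=np.array([np.cos(yaw),np.sin(yaw),0]);ey=np.array([-ex[1],ex[0],0]);C=np.array([.4944,.0659,0])
def unit(x,y,z): return C+ex*x/1000+ey*y/1000+np.array([0,0,z/1000])
E
python3 - <<'E'
from h import *
f=grab_frame("top");g=f["img"].max(2)
m=np.zeros_like(g);m[160:188,224:250]=(g[160:188,224:250]<75);n,l,st,ce=cv2.connectedComponentsWithStats(m.astype(np.uint8));k=1+np.argmax(st[1:,4]);print(st[k],ce[k])
P=cloud(f);zc=np.median(P[l==k][:,2]);print("cap z",zc,"pos",ray(f,*ce[k],.118),"pred",unit(0,-60,120))
print("handle pred",unit(-45,32.5,130))
for c in("top","scene"):
  f=grab_frame(c)
  for n,h in(("flap_handle",.136),("cap_top",.120)):
    for o in landmark_of(n,f)[:1]: print(c,n,ray(f,*o["uv"],h).round(4))
P=cloud(f) if 0 else None
print(go(unit(0,-60,160),12.7))
E
```

```text
[230 168  14  13 140] [236.11428571 174.21428571]
cap z 0.12155741389106478 pos [0.50525945 0.00624609 0.118     ] pred [0.50759077 0.00736793 0.12      ]
handle pred [0.44335594 0.08771179 0.13      ]
top flap_handle [0.4436 0.0904 0.136 ]
top cap_top [0.5003 0.0126 0.12  ]
scene flap_handle [0.4438 0.0867 0.136 ]
scene cap_top [0.5068 0.0236 0.12  ]
[[0.4718, -0.3375, 0.0313], [0.0, 0.0, 9.81]]
```

Call:
{"api": "play_rows", "payload": {
  "motion": [
    [[0.471,-0.338,0.02,0,0,9.8,0],[0.471,-0.338,0.02,0,0,9.8,0],[0.471,-0.338,0.02,0,0,9.8,0],[0.471,-0.338,0.02,0,0,9.8,0],[0.471,-0.338,0.02,0,0,9.8,0],[0.471,-0.338,0.02,0,0,9.8,0],[0.471,-0.338,0.02,0,0,9.8,0],[0.471,-0.338,0.02,0,0,9.8,0],[0.471,-0.338,0.02,0,0,9.8,0],[0.471,-0.338,0.02,0,0,9.8,0],[0.471,-0.338,0.02,0,0,9.8,0],[0.471,-0.338,0.02,0,0,9.8,0]]
  ],
  "grip_force": 20
}}

```text
time: 2.5
tool_pos: [0.508, 0.0106, 0.1712]
ee_rot: [0.994, 0.112, 0.0, -0.0]
force: [0.3, -1.0, 0.6]
gripper_width: -0.0004
```

Run:
```python
from h import *
f=grab_frame("scene");save(f,"s1.png")
cv2.imwrite("pics/s1.png",cv2.resize(f["img"][110:270,150:300,::-1],None,fx=3.5,fy=3.5))
print(go([.506,.007,.114],12.7),state()["joints"])
```

```text
[[-0.0049, 0.0053, 0.057], [-0.1, -0.13, 0.2]] [-0.12643519  0.33058707  1.60005303  0.00262113  1.20942105  1.21831056]
```

View pics/s1.png

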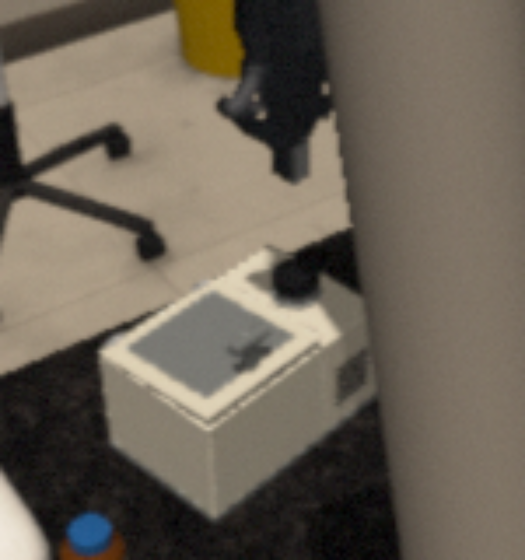

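The closed fingertips at (290,165) in the crop hover above the black cap at (295,275). Next I press.

Call:
{"api": "play_rows", "payload": {
  "motion": [
    [[-0.005,0.005,0.03,0,0,0,0],[-0.005,0.005,0.045,0,0,0,0],[-0.005,0.005,0.05,0,0,0,0],[-0.005,0.005,0.053,0,0,0,0],[-0.005,0.005,0.056,0,0,0,0],[-0.005,0.005,0.058,0,0,0,0],[-0.005,0.005,0.058,0,0,0,0]]
  ]
}}

```text
time: 3.25
tool_pos: [0.5032, 0.0014, 0.1136]
ee_rot: [0.994, 0.111, 0.0, 0.0]
force: [0.6, 0.8, 0.5]
gripper_width: 0.0001
```

Call:
{"api": "play_rows", "payload": {
  "motion": [
    [[0.002,-0.005,0.001,0,0,0,0],[0.002,-0.005,0.002,0,0,0,0],[0.002,-0.005,0.003,0,0,0,0]]
  ]
}}

```text
time: 3.55
tool_pos: [0.5039, 0.0071, 0.1103]
ee_rot: [0.994, 0.111, 0.0, 0.0]
force: [-0.1, -1.1, 0.8]
gripper_width: -0.0001
```

Run:
```python
from h import *
s=state();print(s["tool_pos"],s["force"],s["joints"].round(3))
f=grab_frame("scene")
cv2.imwrite("pics/s2.png",cv2.resize(f["img"][110:270,150:300,::-1],None,fx=3.5,fy=3.5))
f=grab_frame("top")
cv2.imwrite("pics/t2.png",cv2.resize(f["img"][110:270,150:300,::-1],None,fx=3.5,fy=3.5))
```

```text
[0.50389738 0.00705857 0.11034316] [-0.07691648 -1.09349675  0.83461451] [-0.138  0.387  1.701 -0.     1.054  1.211]
```

View pics/s2.png

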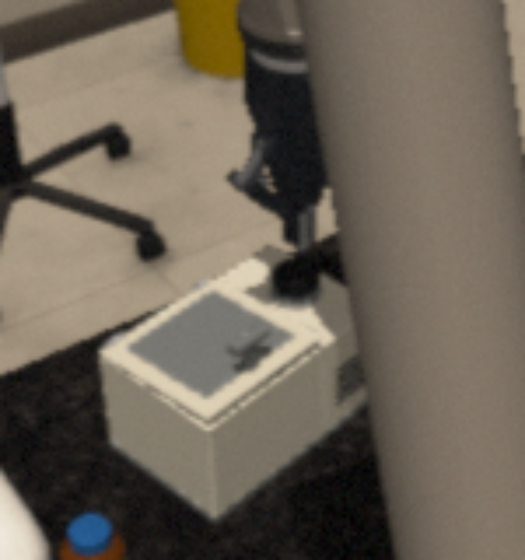

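```bash
cat >> h.py <<'E'
def proj(f,p):
    q=np.linalg.inv(f["T"])@np.append(p,1);K=f["intrinsics"];return np.array([K[0,0]*q[0]/-q[2]+K[0,2],K[1,1]*-q[1]/-q[2]+K[1,2],-q[2]])
E
python3 - <<'E'
from h import *
f=grab_frame("scene");t=state()["tool_pos"]
q=proj(f,t);print("tcp",q,"crop",(q[:2]-[150,110])*3.5)
for n,p in(("cap",[.506,.007,.12]),("cornerFL",unit(-60,92.5,100)),("cornerFR",unit(-60,-92.5,100)),("BL",unit(60,92.5,100)),("BR",unit(60,-92.5,100))):
    q=proj(f,p);print(n,q[:2],(q[:2]-[150,110])*3.5)
u,v=229,176
for v in range(160,200,3): print(v,[tuple((world(f,u,v)*1000).round().astype(int)) for u in(230,234,238)])
E
```

```text
tcp [235.58660109 189.70814834   1.21273135] crop [299.55310382 278.97851917]
cap [235.04505074 186.56565546] [297.65767759 267.9797941 ]
cornerFL [209.74295172 231.38882714] [209.10033102 424.860895  ]
cornerFR [258.70229668 195.84156806] [380.45803838 300.44548821]
BL [178.23123931 209.3487566 ] [ 98.80933758 347.7206481 ]
BR [227.54297338 177.34055359] [271.40040684 235.69193755]
160 [(np.int64(491), np.int64(30), np.int64(229)), (np.int64(486), np.int64(22), np.int64(228)), (np.int64(481), np.int64(12), np.int64(227))]
163 [(np.int64(506), np.int64(21), np.int64(206)), (np.int64(487), np.int64(21), np.int64(218)), (np.int64(484), np.int64(11), np.int64(215))]
166 [(np.int64(500), np.int64(25), np.int64(202)), (np.int64(489), np.int64(20), np.int64(206)), (np.int64(490), np.int64(7), np.int64(200))]
169 [(np.int64(483), np.int64(36), np.int64(208)), (np.int64(493), np.int64(17), np.int64(193)), (np.int64(488), np.int64(8), np.int64(192))]
172 [(np.int64(483), np.int64(36), np.int64(198)), (np.int64(490), np.int64(19), np.int64(186)), (np.int64(489), np.int64(8), np.int64(182))]
17
[... 588 characters left out ...]
nt64(512), np.int64(20), np.int64(120)), (np.int64(503), np.int64(12), np.int64(123)), (np.int64(500), np.int64(1), np.int64(120))]
190 [(np.int64(502), np.int64(26), np.int64(119)), (np.int64(496), np.int64(17), np.int64(120)), (np.int64(487), np.int64(10), np.int64(123))]
193 [(np.int64(501), np.int64(27), np.int64(110)), (np.int64(489), np.int64(22), np.int64(116)), (np.int64(487), np.int64(10), np.int64(112))]
196 [(np.int64(502), np.int64(26), np.int64(98)), (np.int64(495), np.int64(18), np.int64(99)), (np.int64(488), np.int64(10), np.int64(100))]
199 [(np.int64(478), np.int64(42), np.int64(112)), (np.int64(485), np.int64(25), np.int64(99)), (np.int64(477), np.int64(17), np.int64(101))]
```

View pics/t2.png

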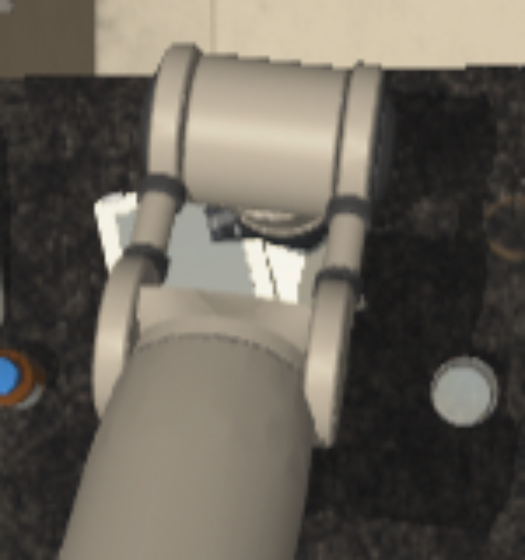

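Run:
```python
from h import *
f=grab_frame("scene");t=state()["tool_pos"]
im=cv2.resize(f["img"][120:210,200:290,::-1],None,fx=6.5,fy=6.5,interpolation=cv2.INTER_NEAREST)
for h in(0,.019,.05,.073,.1):
    q=proj(f,t+[0,0,h]);print(h,q);c=tuple(int(a) for a in (q[:2]-[200,120]+.5)*6.5);cv2.circle(im,c,4,(0,0,255),1)
cv2.imwrite("pics/s3.png",im)
z=f["z_map"];print((z[150:196:2,226:246:2]*1000).astype(int))
```

```text
0 [235.58550945 189.672816     1.21275185]
0.019 [235.47958635 184.34103065   1.20052514]
0.05 [235.30205432 175.40471209   1.18057628]
0.073 [235.16641077 168.57690709   1.16577552]
0.1 [235.00271566 160.33708874   1.14840072]
[[1085 1085 1091 1094 1101 1107 1111 1122  642  629]
 [1087 1089 1094 1103 1103 1099 1106 1128  645  634]
 [1088 1091 1095 1107 1099    0 1111 1130 1126  638]
 [1094 1094 1100 1106 1107 1102 1116 1134 1129  638]
 [2964 1103 1107 1111 1115 1111 1124 1136 1132  641]
 [1105 1140 1116 1121 1120 1118 1123 1135 1139  645]
 [1098 1141 1141 1133 1127 1125 1128 1146 1150  648]
 [1100 2896 1147 1157 1129 1122 1154 1149 1155 2899]
 [1103 1110 1138 1141 1134 1136 1147 1153 1155 2887]
 [1109 1117 1118 1128 1139 1142 1151 1154 2878 2855]
 [2846 1118 1129 1132 1144 1147 1155 1165 2862 2862]
 [2838 2855 1131 1132 1153 1160 1161 1163 2844 2851]
 [2808 2834 2826 1163 1156 1160 1161 1169 2826 2821]
 [2811 2776 2812 1165 1161 1166 1171 1175 2804 2807]
 [2791 2815 2799 1173 1165 1168 1171 1178 1433 1431]
 [1266 1263 2773 2767 1171 1174 1175 1424 1425 1422]
 [1250 1259 1254 1255 1417 1419 1417 1411 1418 1414]
 [1247 1251 1248 1216 1216 1210 1214 1408 1414 1408]
 [1242 1210 1209 1208 1206 1205 1211 1208 1400 1400]
 [1237 1207    0 1206 1202 1204 1202 1199 1239 1399]
 [1228 1200 1192 1193 1200 1191 1196 1202 1233 1230]
 [1222 1211 1199 1193 1193 1194 1198 1204 1219 1222]
 [1217 1214 1212 1205 1197 1201 1200 1215 1218 1222]]
```

View pics/s3.png

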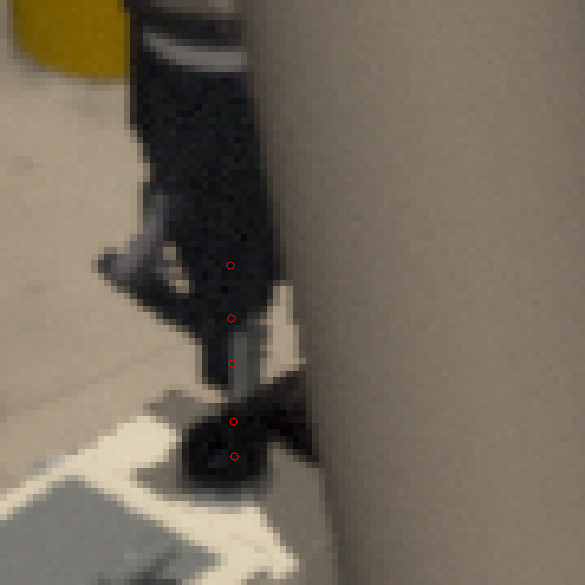

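The red dots mark the reported TCP axis. The rendered fingertips end at about (235,390) in the crop, roughly 40 mm above the reported TCP (lowest dot, at 456), with a gap above the cap. The force reading is about 0, so there is no contact yet. I'll go down in guarded steps and let contact settle the offset.

Call:
{"api": "play_rows", "payload": {
  "motion": [
    [[0,0,0.01,0,0,0,0],[0,0,0.018,0,0,0,0],[0,0,0.021,0,0,0,0],[0,0,0.024,0,0,0,0]]
  ]
}}

```text
time: 4.15
tool_pos: [0.5035, 0.0068, 0.0856]
ee_rot: [0.994, 0.111, -0.0, -0.0]
force: [-0.3, 0.2, 0.1]
gripper_width: -0.0001
```

Run:
```python
from h import *
s=state();print(s["tool_pos"],s["force"])
f=grab_frame("scene")
im=cv2.resize(f["img"][120:210,200:290,::-1],None,fx=6.5,fy=6.5,interpolation=cv2.INTER_NEAREST)
cv2.imwrite("pics/s4.png",im)
P=cloud(f);print((P[178:196:2,228:244:2,2]*1000).astype(int))
```

```text
[0.50352234 0.00684112 0.08557337] [-0.31879536  0.17396051  0.05576905]
[[ 180  179  177  166  167  161  156   -1]
 [  98 -853  154  159  155  154  147    0]
 [  97   98  147  150  146  148  143    0]
 [  98   99  138  142  137  141  134   -2]
 [ 118  118  121  135  131  130  130   -3]
 [ 119  121  121  121  125  120  119   97]
 [ 114  121  120  118  121  118  116   93]
 [ 108  111  118  116  117  113  111   98]
 [  99   99  109  109  112  107  102  100]]
```

View pics/s4.png

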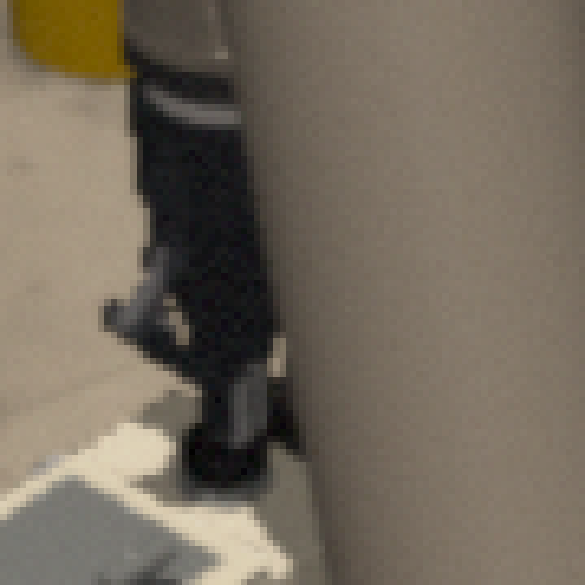

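The tip (crop (235,440)) is almost on the cap. The depth map puts the tip at about 0.125, while the reading is 0.086.

Call:
{"api": "play_rows", "payload": {
  "motion": [
    [[0,0,0.002,0,0,0,0],[0,0,0.004,0,0,0,0],[0,0,0.005,0,0,0,0]]
  ]
}}

```text
time: 4.5
tool_pos: [0.5039, 0.0068, 0.0814]
ee_rot: [0.994, 0.111, 0.0, 0.0]
force: [-0.1, 0.0, 3.4]
gripper_width: 0.0001
```

Call:
{"api": "play_rows", "payload": {
  "motion": [
    [[0,0,0.001,0,0,0,0],[0,0,0.002,0,0,0,0]]
  ]
}}

```text
time: 4.7
tool_pos: [0.5039, 0.0068, 0.0796]
ee_rot: [0.994, 0.111, 0.0, 0.0]
force: [-1.6, 0.5, 3.7]
gripper_width: 0.0001
```

Call:
{"api": "play_rows", "payload": {
  "motion": [
    [[0,0,0.001,0,0,0,0],[0,0,0.002,0,0,0,0]]
  ]
}}

```text
time: 4.9
tool_pos: [0.5039, 0.0068, 0.0774]
ee_rot: [0.994, 0.111, 0.0, 0.0]
force: [-1.1, -0.2, 4.1]
gripper_width: 0.0
```

Contact: the cap is sliding at about 4 N. I continue until the force rises.

Call:
{"api": "play_rows", "payload": {
  "motion": [
    [[0,0,0.001,0,0,0,0],[0,0,0.002,0,0,0,0]]
  ]
}}

```text
time: 5.1
tool_pos: [0.5039, 0.0068, 0.0752]
ee_rot: [0.994, 0.111, 0.0, 0.0]
force: [-1.2, 0.4, 3.0]
gripper_width: -0.0
```

Call:
{"api": "play_rows", "payload": {
  "motion": [
    [[0,0,0.001,0,0,0,0],[0,0,0.002,0,0,0,0]]
  ]
}}

```text
time: 5.3
tool_pos: [0.504, 0.0068, 0.0739]
ee_rot: [0.994, 0.111, 0.0, 0.0]
force: [-4.8, 0.8, 18.2]
gripper_width: -0.0
```

Call:
{"api": "play_rows", "payload": {
  "motion": [
    [[0,0,-0.03,0,0,0,0.0],[0,0,-0.07,0,0,0,0.03],[-0.02,-0.03,-0.08,0,0,0,0.06],[-0.04,-0.06,-0.08,0,0,0,0.06],[-0.04,-0.093,-0.08,0,0,0,0.06],[-0.04,-0.093,-0.08,0,0,0,0.06]]
  ]
}}

```text
time: 5.9
tool_pos: [0.4429, 0.0913, 0.1532]
ee_rot: [0.994, 0.112, -0.0, -0.0]
force: [0.4, -0.4, 0.0]
gripper_width: 0.0601
```

Run:
```python
from h import *
s=state();print(s["tool_pos"],s["gripper_width"],s["force"])
f=grab_frame("scene")
cv2.imwrite("pics/s5.png",cv2.resize(f["img"][120:260,160:300,::-1],None,fx=4.2,fy=4.2,interpolation=cv2.INTER_NEAREST))
P=cloud(f)
for n in("flap_handle","cap_top"):
  for o in landmark_of(n,f)[:1]:
    u,v=o["uv"];print(n,o["uv"],o["confidence"],ray(f,u,v,.136).round(4),ray(f,u,v,.114).round(4))
c=(f["img"].max(2)<60);c[:178]=0;c[200:]=0;c[:,:222]=0;c[:,248:]=0
print("cap z pct",np.percentile(P[c][:,2],[20,50,80,90]))
print((P[190:216:2,214:236:2,2]*1000).astype(int))
print(go(np.array([.4445,.088,.078]),12.7))
```

```text
[0.44287571 0.09133205 0.15318549] 0.06007335978962241 [ 0.37950687 -0.42441277  0.01985075]
flap_handle [223.0, 206.6] 0.97 [0.4405 0.0866 0.136 ] [0.4614 0.0743 0.114 ]
cap_top [233.9, 190.8] 0.65 [0.4768 0.0296 0.136 ] [0.4987 0.0156 0.114 ]
cap z pct [-0.00179905  0.1072073   0.11308816  0.19957372]
[[219  97  97  98 100  97  97 111 113 111 110]
 [211 102  97  98  97  95 100 107 113 114 110]
 [209 105 106 105  98  96  97 101 102 111 109]
 [202 101 102 106 108 105  96  96 102 102 105]
 [106 106 106 104 104 105 105 108  98 100  99]
 [107 104 107 104 106 105 109 109 108  98  95]
 [106 107 106 109 108 140 107 108 108 108 111]
 [108 106 109 108 140 139 138 108 111 110 110]
 [106 107 106 140 138 140 133 109 892 113 110]
 [108 139 140 137 136 108 110 108 110 108 109]
 [108 134 138 138 128 124 109 110 109 109 110]
 [107 108 110 123 120 119 109 110 113 112 110]
 [109 108 110 113 113 111 109 108 108  63  96]]
[[-0.0002, 0.0004, 0.075], [0.03, 0.01, 0.04]]
```

View pics/s5.png

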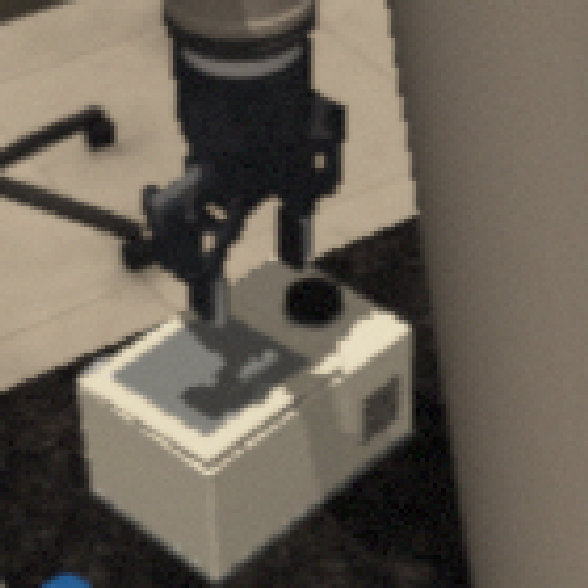

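The cap now looks flush and its top measures about 0.113 m, so it is home. The open jaws straddle the handle (crop (250,370)) from above. Next I descend and grip.

Call:
{"api": "play_rows", "payload": {
  "motion": [
    [[0,0,0.03,0,0,0,0.06],[0,0,0.05,0,0,0,0.06],[0,0,0.06,0,0,0,0.06],[0,0,0.067,0,0,0,0.06],[0,0,0.072,0,0,0,0.06],[0,0,0.075,0,0,0,0.06]]
  ]
}}

```text
time: 6.65
tool_pos: [0.4448, 0.0885, 0.0783]
ee_rot: [0.994, 0.11, 0.0, 0.0]
force: [-0.2, 0.2, -0.3]
gripper_width: 0.0598
```

Run:
```python
from h import *
s=state();print(s["tool_pos"],s["gripper_width"],s["force"])
f=grab_frame("scene")
cv2.imwrite("pics/s6.png",cv2.resize(f["img"][120:260,160:300,::-1],None,fx=4.2,fy=4.2,interpolation=cv2.INTER_NEAREST))
```

```text
[0.4447911  0.08852475 0.07832657] 0.05982248321154118 [-0.15695617  0.2042422  -0.34267845]
```

View pics/s6.png

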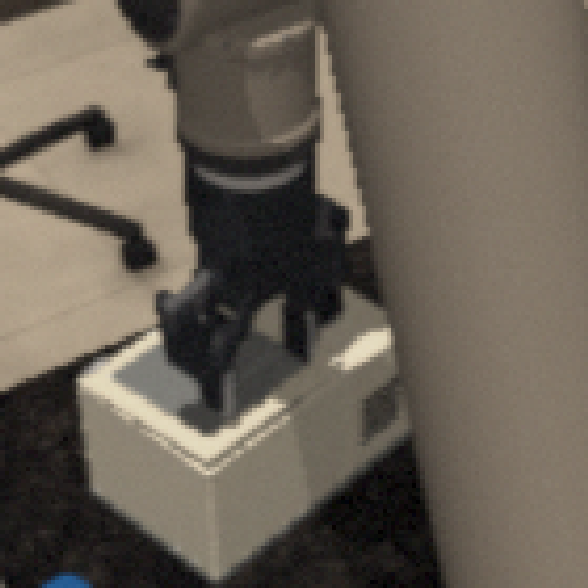

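The jaws are down over the handle, and the near finger at (215,390) hides it. I close the grip.

Call:
{"api": "play_rows", "payload": {
  "motion": [
    [[0,0,0.002,0,0,0,0.02],[0,0,0.002,0,0,0,0.02],[0,0,0.002,0,0,0,0.02],[0,0,0.002,0,0,0,0.02],[0,0,0.002,0,0,0,0.02]]
  ],
  "grip_force": 25
}}

```text
time: 7.2
tool_pos: [0.4439, 0.0901, 0.0764]
ee_rot: [0.994, 0.11, -0.0, -0.001]
force: [-0.6, 7.6, -2.2]
gripper_width: 0.0333
```

```bash
python3 -c "
import numpy as np
t0=.045
for t in np.append(t0,np.arange(.1,1.75,.1)):
  x=lambda t:-103*np.cos(t)+30*np.sin(t)
  z=lambda t:30*np.cos(t)+103*np.sin(t)
  print(round(t,2),round(x(t)-x(t0),1),round(-(z(t)-z(t0)),1))"
```

```text
0.04 0.0 -0.0
0.1 2.1 -5.5
0.2 6.6 -15.3
0.3 12.0 -24.5
0.4 18.4 -33.1
0.5 25.5 -41.1
0.6 33.5 -48.3
0.7 42.1 -54.7
0.8 51.3 -60.2
0.9 61.0 -64.7
1.0 71.1 -68.3
1.1 81.6 -70.8
1.2 92.2 -72.3
1.3 102.9 -72.7
1.4 113.6 -72.0
1.5 124.2 -70.3
1.6 134.5 -67.5
1.7 144.6 -63.7
```

Call:
{"api": "play_rows", "payload": {
  "motion": [
    [[0.002,-0.001,-0.0055,0,0,0,0.02],[0.0065,-0.002,-0.015,0,0,0,0.02],[0.012,-0.002,-0.0245,0,0,0,0.02],[0.0185,-0.002,-0.033,0,0,0,0.02],[0.0255,-0.002,-0.041,0,0,0,0.02],[0.0255,-0.002,-0.041,0,0,0,0.02]]
  ]
}}

```text
time: 7.8
tool_pos: [0.4701, 0.0962, 0.1185]
ee_rot: [0.994, 0.111, 0.001, 0.0]
force: [0.2, -3.2, 0.2]
gripper_width: 0.0333
```

Run:
```python
from h import *
s=state();print(s["tool_pos"],s["gripper_width"],s["force"],s["wrist_torque"])
f=grab_frame("scene")
cv2.imwrite("pics/s7.png",cv2.resize(f["img"][120:260,160:300,::-1],None,fx=4.2,fy=4.2,interpolation=cv2.INTER_NEAREST))
```

```text
[0.47006076 0.09620966 0.11854584] 0.03333595658465908 [ 0.18410789 -3.22326825  0.16190836] [-0.47618779  0.15208726  0.04581388]
```

View pics/s7.png

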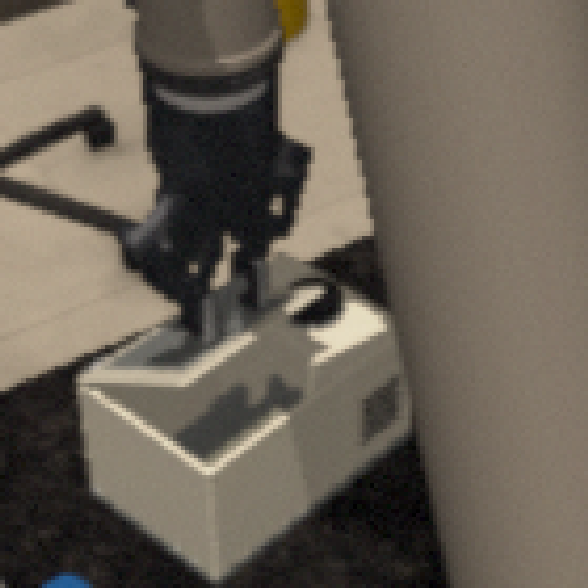

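The flap is following: it is raised about 0.5 rad, and its open front edge runs from (90,385) to (210,470). Forces are small, so I continue the arc.

Call:
{"api": "play_rows", "payload": {
  "motion": [
    [[0.008,0.001,-0.007,0,0,0,0.02],[0.0165,0.001,-0.0135,0,0,0,0.02],[0.026,0.001,-0.019,0,0,0,0.02],[0.0355,0.001,-0.0235,0,0,0,0.02],[0.0455,0.001,-0.027,0,0,0,0.02],[0.056,0.001,-0.0295,0,0,0,0.02],[0.056,0.001,-0.0295,0,0,0,0.02]]
  ]
}}

```text
time: 8.55
tool_pos: [0.5237, 0.1084, 0.1467]
ee_rot: [0.994, 0.111, -0.0, -0.0]
force: [-1.8, 1.3, 1.9]
gripper_width: 0.0332
```

Call:
{"api": "play_rows", "payload": {
  "motion": [
    [[0.0105,0,-0.0015,0,0,0,0.02],[0.0215,0,-0.002,0,0,0,0.02],[0.032,0,-0.001,0,0,0,0.02],[0.0425,0,0.0005,0,0,0,0.02],[0.053,0,0.0035,0,0,0,0.02],[0.053,0,0.0035,0,0,0,0.02]]
  ]
}}

```text
time: 9.15
tool_pos: [0.5768, 0.1203, 0.143]
ee_rot: [0.994, 0.111, 0.001, -0.001]
force: [-0.4, 5.0, 4.3]
gripper_width: 0.0333
```

Run:
```python
from h import *
s=state();print(s["tool_pos"],s["gripper_width"],s["force"],s["wrist_torque"])
f=grab_frame("scene")
cv2.imwrite("pics/s8.png",cv2.resize(f["img"][100:260,140:300,::-1],None,fx=3.7,fy=3.7,interpolation=cv2.INTER_NEAREST))
```

```text
[0.57684415 0.12033045 0.14300349] 0.03330092477502392 [-0.35318631  5.04350206  4.34623867] [ 0.76271952  0.20605277 -0.0227643 ]
```

View pics/s8.png

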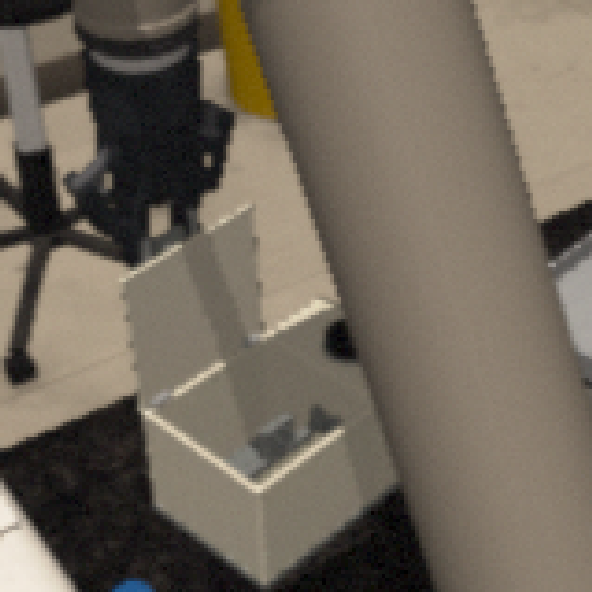

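The flap stands upright, with the filter visible in the bay around (280,440). I release and rise straight up.

Call:
{"api": "play_rows", "payload": {
  "motion": [
    [[0,0,0,0,0,0,0.06],[0,0,0,0,0,0,0.06],[0,0,-0.005,0,0,0,0.06],[0,0,-0.03,0,0,0,0.06],[0,0,-0.07,0,0,0,0.06],[0,0,-0.1,0,0,0,0.06],[0,0,-0.1,0,0,0,0.06]]
  ]
}}

```text
time: 9.9
tool_pos: [0.5775, 0.1191, 0.2487]
ee_rot: [0.994, 0.111, 0.005, 0.0]
force: [0.2, 0.6, 0.3]
gripper_width: 0.0601
```

Run:
```python
from h import *
s=state();print(s["tool_pos"],s["gripper_width"],s["force"],s["joints"])
f=grab_frame("scene")
cv2.imwrite("pics/s9.png",cv2.resize(f["img"][100:260,140:300,::-1],None,fx=3.7,fy=3.7,interpolation=cv2.INTER_NEAREST))
for n in("filter_tab","filter"):
  for o in landmark_of(n,f)[:2]: print(n,o,ray(f,*o["uv"],.084))
print("pred tab",unit(-15,32.5,84))
p=unit(-15,32.5,0);p[2]=.233;print(go(p,102.7))
```

```text
[0.57752289 0.11912064 0.24873671] 0.06006779156109654 [0.24787022 0.5520741  0.26583198] [ 7.38311194e-02  4.23058588e-01  1.24261459e+00 -5.81131338e-04
  1.46622289e+00  1.42321776e+00]
filter_tab {'uv': [218.6, 216.4], 'confidence': 0.65} [0.46383826 0.08772354 0.084     ]
filter {'uv': [212.5, 237.9], 'confidence': 0.8} [0.40593648 0.14163246 0.084     ]
pred tab [0.47262198 0.09430718 0.084     ]
[[-0.1052, 0.0017, 0.0099], [-0.03, 0.05, -90.01]]
```

View pics/s9.png

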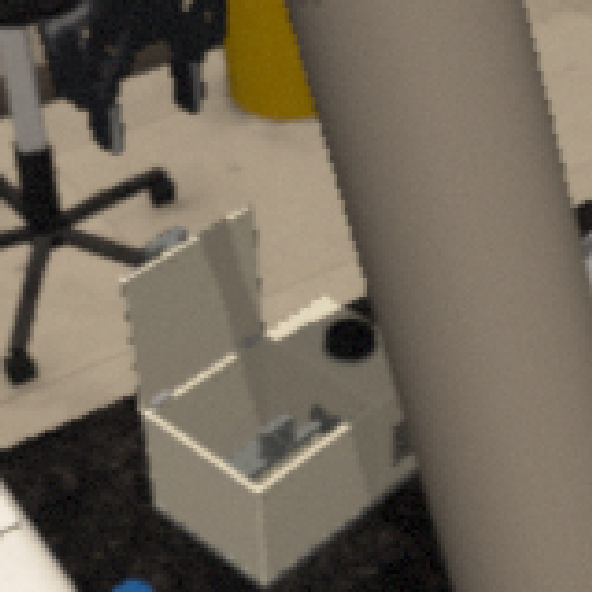

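The flap stands by itself (top edge (120,280)–(250,205)), and the filter tab shows at about (277,430). I move above it and turn the jaws by 90°.

Call:
{"api": "play_rows", "payload": {
  "motion": [
    [[-0.105,0.0015,0,0,0,-90,0.03],[-0.105,0.0015,0,0,0,-90,0.03],[-0.105,0.0015,0,0,0,-90,0.03],[-0.105,0.0015,0,0,0,-90,0.03],[-0.105,0.0015,0,0,0,-90,0.03],[-0.105,0.0015,0,0,0,-90,0.03],[-0.105,0.0015,0,0,0,-90,0.03],[-0.105,0.0015,0,0,0,-90,0.03],[-0.105,0.0015,0,0,0,-90,0.03],[-0.105,0.0015,0,0,0,-90,0.03],[-0.105,0.0015,0,0,0,-90,0.03],[-0.105,0.0015,0,0,0,-90,0.03]]
  ]
}}

```text
time: 11.25
tool_pos: [0.4725, 0.0946, 0.242]
ee_rot: [0.624, 0.781, -0.001, -0.001]
force: [0.5, 0.8, 0.2]
gripper_width: 0.0304
```

Run:
```python
from h import *
s=state();print(s["tool_pos"],s["gripper_width"],s["force"],s["joints"])
f=grab_frame("scene")
cv2.imwrite("pics/s10.png",cv2.resize(f["img"][190:250,185:260,::-1],None,fx=8,fy=8,interpolation=cv2.INTER_NEAREST))
for n in("filter_tab","filter","flap_hinge"):
  for o in landmark_of(n,f)[:2]: print(n,o,ray(f,*o["uv"],.084))
for a in((-15,32.5,95),(-15,18.5,95),(-15,46.5,95),(-15,32.5,68),(-15,-19.5,68),(-15,84.5,68)):
    q=proj(f,unit(*a));print(a,(q[:2]-[185,190]+.5)*8)
p=unit(-15,32.5,0);p[2]=.08;print(go(p,102.7))
```

```text
[0.47247391 0.09461854 0.24198024] 0.030402322112533908 [0.52570072 0.81417763 0.22407168] [ 3.86169740e-02  2.26817018e-01  1.54306396e+00 -2.68177239e-04
  1.37443858e+00 -1.83460398e-01]
filter_tab {'uv': [214.5, 219.1], 'confidence': 0.61} [0.46120905 0.10201831 0.084     ]
filter {'uv': [218.7, 235.2], 'confidence': 0.48} [0.40505159 0.12388795 0.084     ]
flap_hinge {'uv': [195.4, 199.7], 'confidence': 0.85} [0.5570956  0.10509654 0.084     ]
(-15, 32.5, 95) [240.3976654  183.73961704]
(-15, 18.5, 95) [270.75037327 162.55752885]
(-15, 46.5, 95) [209.61826468 205.21947919]
(-15, 32.5, 68) [244.09794191 242.67876653]
(-15, -19.5, 68) [353.07492708 165.09521438]
(-15, 84.5, 68) [129.40766649 324.32975871]
[[-0.0004, -0.0003, 0.1628], [-0.06, -0.0, -0.08]]
```

View pics/s10.png

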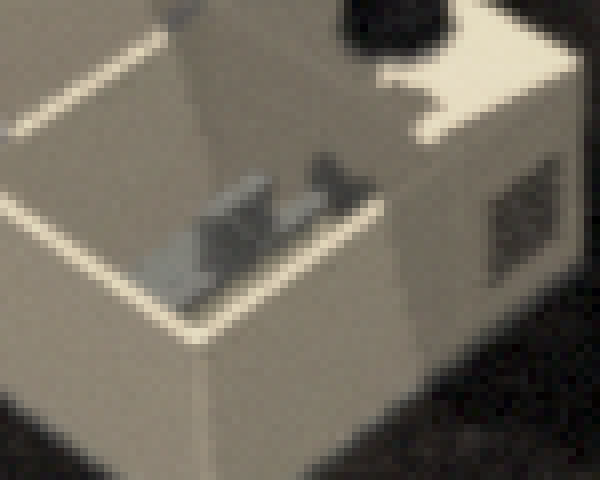

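Run:
```python
from h import *
f=grab_frame("scene");P=cloud(f)
Q=(P-C)@np.stack([ex,ey,[0,0,1]]).T*1000
for v in range(208,230,1): print(v,[tuple(int(a) for a in Q[v,u].round()) for u in range(209,221,2)])
```

```text
208 [(51, -6, 44), (52, -14, 38), (47, -18, 39), (39, -18, 43), (32, -20, 47), (23, -19, 52)]
209 [(53, -7, 38), (52, -14, 34), (46, -17, 35), (40, -19, 39), (30, -18, 45), (24, -20, 48)]
210 [(51, -6, 37), (52, -14, 30), (47, -17, 31), (39, -18, 36), (31, -18, 41), (22, -18, 47)]
211 [(50, -4, 35), (52, -14, 26), (48, -18, 26), (40, -18, 31), (-15, 24, 95), (25, -20, 39)]
212 [(51, -6, 29), (51, -12, 24), (49, -19, 21), (40, -18, 27), (-19, 27, 95), (23, -18, 38)]
213 [(53, -6, 23), (53, -14, 18), (48, -17, 19), (-15, 31, 92), (-19, 28, 92), (24, -19, 33)]
214 [(52, -5, 20), (52, -13, 15), (-13, 37, 91), (-19, 34, 93), (-22, 30, 92), (-21, 22, 86)]
215 [(53, -6, 16), (-15, 45, 94), (-19, 42, 95), (-21, 36, 92), (-21, 29, 87), (-20, 22, 82)]
216 [(51, -4, 14), (-15, 46, 92), (-22, 45, 95), (-22, 38, 91), (-21, 30, 84), (-21, 23, 79)]
217 [(52, -4, 10), (-17, 48, 91), (-21, 44, 91), (-21, 37, 86), (-23, 32, 84), (-21, 23, 76)]
218 [(51, -4, 6), (-19, 50, 89), (-22, 45, 89), (-19, 36, 80), (-21, 30, 77), (-22, 24, 73)]
219 [(50, -2, 4), (-18, 49, 84), (-23, 47, 87), (-22, 38, 80), (-20
[... 265 characters left out ...]
, 66), (-21, 31, 63), (-18, 22, 54)]
223 [(38, 9, 4), (-16, 49, 69), (-22, 46, 70), (-22, 39, 66), (-21, 31, 59), (-21, 24, 54)]
224 [(-14, 54, 67), (-18, 51, 68), (-20, 45, 65), (-19, 37, 58), (-20, 31, 55), (-56, 57, 97)]
225 [(-19, 58, 70), (-21, 54, 68), (-20, 45, 61), (-19, 37, 55), (-19, 30, 49), (-58, 58, 96)]
226 [(-21, 61, 70), (-21, 53, 64), (-17, 43, 54), (-19, 38, 51), (-58, 66, 98), (-62, 62, 97)]
227 [(-22, 61, 67), (-19, 52, 58), (-19, 45, 53), (-58, 72, 99), (-60, 68, 97), (-62, 63, 95)]
228 [(-20, 60, 61), (-17, 51, 52), (-18, 44, 48), (-60, 75, 99), (-62, 70, 97), (-61, 61, 90)]
229 [(-20, 60, 57), (-19, 53, 51), (-60, 81, 100), (-64, 78, 100), (-62, 70, 93), (-62, 63, 87)]
```

The depth map puts the tab's front face at unit x≈-20.5, its middle at y≈35 and its top at z=95 mm, so the filter stands about 1.5 mm from nominal. Next I descend with the jaws straddling it.

Call:
{"api": "play_rows", "payload": {
  "motion": [
    [[0.001,-0.002,0.045,0,0,0,0.03],[0.001,-0.002,0.09,0,0,0,0.03],[0.001,-0.002,0.12,0,0,0,0.03],[0.001,-0.002,0.14,0,0,0,0.03],[0.001,-0.002,0.15,0,0,0,0.03],[0.001,-0.002,0.16,0,0,0,0.03]]
  ]
}}

```text
time: 12.1
tool_pos: [0.4714, 0.0953, 0.083]
ee_rot: [0.625, 0.781, 0.0, 0.0]
force: [0.9, -0.3, -1.0]
gripper_width: 0.0301
```

Call:
{"api": "play_rows", "payload": {
  "motion": [
    [[0,0,0.012,0,0,0,0.03],[0,0,0.022,0,0,0,0.03],[0,0,0.032,0,0,0,0.03],[0,0,0.032,0,0,0,0.03]]
  ]
}}

```text
time: 12.5
tool_pos: [0.4705, 0.0953, 0.0504]
ee_rot: [0.625, 0.781, -0.001, -0.001]
force: [-0.3, -1.1, -0.1]
gripper_width: 0.0297
```

Run:
```python
from h import *
s=state();print(s["tool_pos"],s["gripper_width"],s["force"])
f=grab_frame("scene")
cv2.imwrite("pics/s11.png",cv2.resize(f["img"][140:250,170:270,::-1],None,fx=5,fy=5,interpolation=cv2.INTER_NEAREST))
p=unit(-16.5,34,0);p[2]=.027;print(go(p,102.7))
```

```text
[0.47045142 0.09526369 0.05035814] 0.029733842245056215 [-0.28490633 -1.13071123 -0.07352252]
[[0.0001, 0.0, 0.024], [-0.05, -0.0, -0.0]]
```

View pics/s11.png

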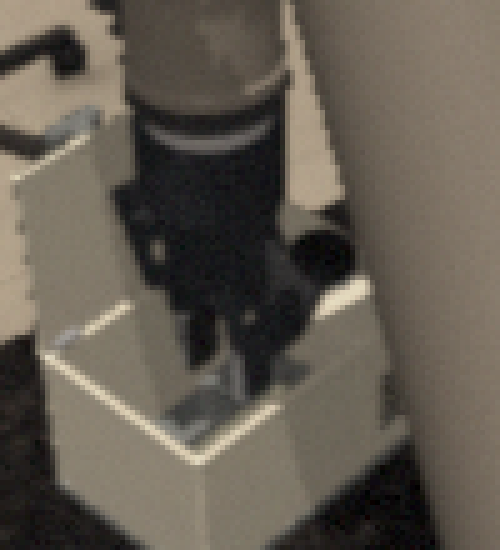

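The fingers straddle the tab, front at (255,385) and rear at (200,350). I go down the rest of the way and grip.

Call:
{"api": "play_rows", "payload": {
  "motion": [
    [[0,0,0.01,0,0,0,0.03],[0,0,0.018,0,0,0,0.03],[0,0,0.022,0,0,0,0.03],[0,0,0.022,0,0,0,0.0],[0,0,0.022,0,0,0,0.0],[0,0,0.022,0,0,0,0.0],[0,0,0.022,0,0,0,0.0]]
  ],
  "grip_force": 40
}}

```text
time: 13.25
tool_pos: [0.4713, 0.0953, 0.0295]
ee_rot: [0.625, 0.781, 0.0, 0.0]
force: [0.3, -0.3, -0.3]
gripper_width: 0.0074
```

Gripped: the opening is 7.4 mm on the 8 mm tab. Now straight up.

Call:
{"api": "play_rows", "payload": {
  "motion": [
    [[0,0,-0.01,0,0,0,0.0],[0,0,-0.025,0,0,0,0.0],[0,0,-0.045,0,0,0,0.0],[0,0,-0.065,0,0,0,0.0],[0,0,-0.085,0,0,0,0.0],[0,0,-0.105,0,0,0,0.0],[0,0,-0.125,0,0,0,0.0],[0,0,-0.14,0,0,0,0.0],[0,0,-0.145,0,0,0,0.0],[0,0,-0.145,0,0,0,0.0]]
  ]
}}

```text
time: 14.25
tool_pos: [0.4714, 0.0953, 0.1752]
ee_rot: [0.625, 0.781, 0.001, 0.001]
force: [-0.3, -0.8, -0.9]
gripper_width: 0.0071
```

Run:
```python
from h import *
s=state();print(s["tool_pos"],s["gripper_width"],s["force"])
f=grab_frame("scene")
cv2.imwrite("pics/s12.png",cv2.resize(f["img"][90:250,140:300,::-1],None,fx=3.7,fy=3.7,interpolation=cv2.INTER_NEAREST))
P=cloud(f);Q=(P-C)@np.stack([ex,ey,[0,0,1]]).T*1000
m=(abs(Q[...,0]+18)<12)&(Q[...,1]>-40)&(Q[...,1]<95)&(Q[...,2]>110)&(Q[...,2]<260)
q=Q[m];print(len(q),np.percentile(q[:,2],[1,5,50]),np.percentile(q[:,1],[1,50,99]))
low=q[q[:,2]<205];print(np.percentile(low[:,2],[0,1,5]),np.percentile(low[:,1],[1,99]));A=np.c_[low[:,1:],np.ones(len(low))];print("plane x=ay+bz+c",np.linalg.lstsq(A,low[:,0],rcond=None)[0])
p=[.5237,-.2667,.185];print(go(p,103))
```

```text
[0.471362   0.09531533 0.17518472] 0.007142743670088212 [-0.25472916 -0.75121948 -0.92888827]
767 [151.38523526 155.18351451 188.55278983] [-15.74652415  44.00731835  87.95323377]
[113.12957271 151.06562614 154.16961092] [-15.47807581  88.04715874]
plane x=ay+bz+c [ 4.01809964e-03  6.65728797e-03 -2.13430078e+01]
[[-0.3648, -0.0281, -0.0107], [0.01, 0.01, -0.29]]
```

View pics/s12.png

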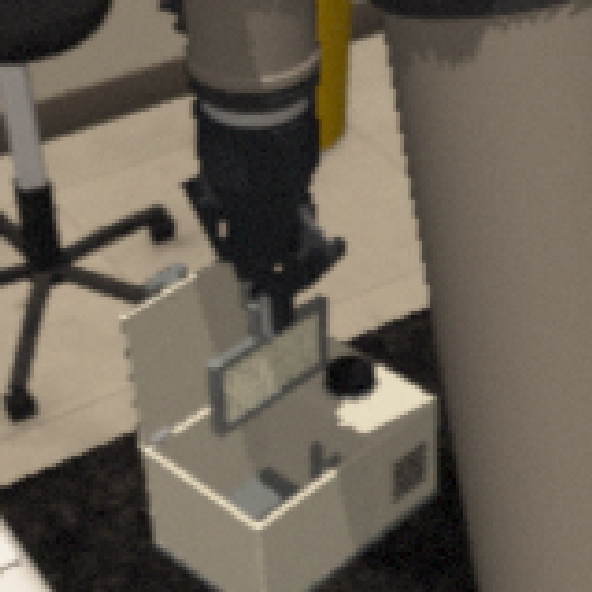

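The plate is out, upright and undamaged in view: lower edge at 0.151 m, span y -15..88. The flap stands, the cap is home and the bay is empty. I carry it at this height to the tray middle, starting and ending gently.

Call:
{"api": "play_rows", "payload": {
  "motion": [
    [[-0.01,0,0,0,0,0,0],[-0.03,-0.001,0,0,0,0,0],[-0.06,-0.003,0,0,0,0,0],[-0.095,-0.006,0,0,0,0,0],[-0.13,-0.009,0,0,0,0,0],[-0.165,-0.012,0,0,0,0,0],[-0.2,-0.015,0,0,0,0,0],[-0.235,-0.018,0,0,0,0,0],[-0.265,-0.02,0,0,0,0,0],[-0.29,-0.022,0,0,0,0,0],[-0.31,-0.024,0,0,0,0,0],[-0.325,-0.025,0,0,0,0,0]]
  ]
}}

```text
time: 15.5
tool_pos: [0.5177, -0.2288, 0.1735]
ee_rot: [0.625, 0.781, -0.0, -0.001]
force: [0.1, 0.0, -0.6]
gripper_width: 0.0075
```

Call:
{"api": "play_rows", "payload": {
  "motion": [
    [[-0.013,-0.001,0,0,0,-0.3,0],[-0.025,-0.002,0,0,0,-0.3,0],[-0.035,-0.003,0,0,0,-0.3,0],[-0.041,-0.003,0,0,0,-0.3,0],[-0.041,-0.003,0,0,0,-0.3,0],[-0.041,-0.003,0,0,0,-0.3,0],[-0.041,-0.003,0,0,0,-0.3,0]]
  ]
}}

```text
time: 16.2
tool_pos: [0.5242, -0.2673, 0.1744]
ee_rot: [0.622, 0.783, 0.0, -0.0]
force: [-0.3, 0.2, -0.5]
gripper_width: 0.0075
```

Run:
```python
from h import *
s=state();print(s["tool_pos"],s["ee_rot"],s["gripper_width"],s["force"])
f=grab_frame("scene");g=grab_frame("top");save(f,"s13.png");save(g,"t13.png")
T=np.array([.5237,-.2667,0]);a=np.radians(13);E=np.array([[np.cos(a),np.sin(a),0],[-np.sin(a),np.cos(a),0],[0,0,1]])
for n,im in(("scene",f),("top",g)):
    Q=(cloud(im)-T)@E.T*1000
    m=(abs(Q[...,0])<22)&(abs(Q[...,1])<75)&(Q[...,2]>110)&(Q[...,2]<225);q=Q[m]
    if len(q): print(n,len(q),"z",np.percentile(q[:,2],[1,5,50]),"y",np.percentile(q[:,1],[1,50,99]),"x",np.percentile(q[:,0],[2,50,98]))
    P=cloud(im)
    if n=="top":
        reg=np.zeros(P.shape[:2],np.uint8);reg[140:205,295:375]=1
        q=P[(reg>0)&(P[...,2]>.012)&(P[...,2]<.04)];print(cv2.minAreaRect((q[:,:2]*1000).astype(np.float32)))
    for l in("cap_top","flap_handle","beaker","reagent","tray","filter"):
        for o in landmark_of(l,im)[:1]:print(n,l,o)
```

```text
[ 0.52422328 -0.26728596  0.17439126] [ 6.22246106e-01  7.82821677e-01  4.10101079e-05 -6.23891854e-05] 0.007502984603285524 [-0.34195819  0.20301809 -0.46761299]
scene 164 z [148.80713489 154.05446574 183.71103238] y [-52.06144231 -27.13083767   9.18649948] x [-16.50578812  -4.59852655  -1.52933298]
scene cap_top {'uv': [232.5, 190.6], 'confidence': 0.49}
scene flap_handle {'uv': [184.1, 162.6], 'confidence': 0.76}
scene reagent {'uv': [177.6, 281.4], 'confidence': 0.66}
scene tray {'uv': [304.5, 184.9], 'confidence': 0.92}
scene filter {'uv': [306.7, 143.8], 'confidence': 0.63}
top 101 z [153.82347691 157.48797922 211.48166229] y [-4.02196328 23.08036254 49.57185627] x [-6.7108005  -2.24283569  3.40855441]
((542.5201416015625, -269.9461669921875), (197.7003173828125, 84.08880615234375), 77.31141662597656)
top cap_top {'uv': [342.2, 163.3], 'confidence': 0.56}
top flap_handle {'uv': [189.5, 138.7], 'confidence': 0.77}
top beaker {'uv': [280.4, 221.6], 'confidence': 0.49}
top reagent {'uv': [154.6, 220.2], 'confidence': 0.7}
top tray {'uv': [188.9, 142.1], 'confidence': 0.55}
top filter {'uv': [345.8, 163.7], 'confidence': 0.47}
```

View pics/s13.png

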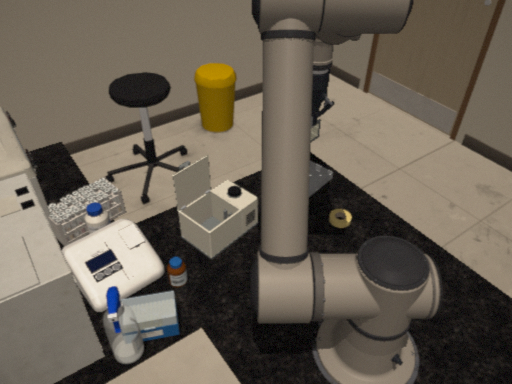

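View pics/t13.png

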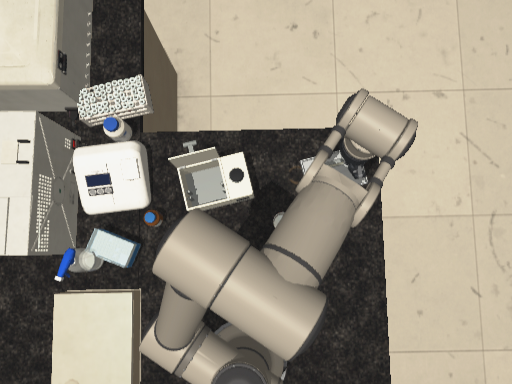

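The plate hangs over the tray: y span about -52..+50 mm from the tray middle, x within 1–2 mm, lower edge about 0.15 m. The flap is upright at (195,155) in the top view, and the beaker and bottle are where they were. I'll settle a moment, check the cap and flap once more, and hand in.

Call:
{"api": "play_rows", "payload": {
  "motion": [
    [[0,0,0,0,0,0,0],[0,0,0,0,0,0,0],[0,0,0,0,0,0,0],[0,0,0,0,0,0,0]]
  ]
}}

```text
time: 17.3
tool_pos: [0.5243, -0.2679, 0.1743]
ee_rot: [0.622, 0.783, -0.0, 0.0]
force: [-0.4, 0.5, 0.4]
gripper_width: 0.0074
```

Run:
```python
from h import *
g=grab_frame("top");Q=(cloud(g)-C)@np.stack([ex,ey,[0,0,1]]).T*1000
m=(np.hypot(Q[...,0],Q[...,1]+60)<15)&(Q[...,2]>90)&(Q[...,2]<140);print("cap z",np.median(Q[m][:,2]),m.sum())
m=(np.hypot(Q[...,0]-40,Q[...,1]+75)<12)&(Q[...,2]>80)&(Q[...,2]<130);print("housing z",np.median(Q[m][:,2]),m.sum())
f=grab_frame("scene");Q=(cloud(f)-C)@np.stack([ex,ey,[0,0,1]]).T*1000
m=(abs(Q[...,0]-58)<30)&(abs(Q[...,1]-32)<50)&(Q[...,2]>120)&(Q[...,2]<213);q=Q[m]
b=np.polyfit(q[:,2],q[:,0],1);print("flap angle",np.pi/2+np.arctan(b[0]),len(q))
print(state()["qd"].round(3),state()["tool_pos"])
hand_in()
```

```text
cap z 114.40546838987275 100
housing z 100.2131671180485 60
flap angle 1.6509726099725188 903
[ 0.001  0.    -0.    -0.002  0.    -0.001] [ 0.52422875 -0.26786419  0.17428282]
the job is handed in; nothing more can be done
```

The whole job was done in the order asked and handed in after about 17 s. I pressed the cap until the force rose sharply at the stop, swung the flap upright by its handle, and drew the filter plate straight up by its tab. The arm is now holding the plate over the tray.

Last checks:
- **Cap:** its top measures 0.1144 m, against 0.114 m when fully home.
- **Flap:** it stands by itself at about 1.65 rad, a touch past upright.
- **Plate:** it was upright when measured just after leaving the bay. Its lower edge is at about 0.15 m and its centre is within about 2 mm of the tray middle. Its width is set along the tray's measured long side. The grip is steady at 7.4 mm on the tab, with almost no joint movement.
- **Bystanders:** the beaker and bottle look unmoved.

**Disagreements:**
- **Fingertip height:** the reported tool height was about 40 mm lower than the real fingertips, as the camera depth and the contact with the cap both showed. I worked with the corrected height throughout.
- **Tray, final view:** the arm and plate covered much of it, so the last tray fit and the network's top-view tray position were useless. I relied on the first tray measurement. The tray's position in the other view was within about a pixel and a half of the start, and nothing touched it.

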